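# Load the annealing basket and latch its gate

## Task

Load the annealing basket: lay the plain brass disc flat in the middle of the round plate in the basket, set the disc with the stub on it, stub up and centred so that they make one neat stack, putting both down rather than dropping them. Then swing the basket's gate shut, lifting the latch bar over the keeper's nose and letting it drop fully into the notch. Leave the other things on the bench where they are.

Things in the scene. Friction and masses are not known exactly. Their poses are not given: they have to be found in the camera images.
- basket: Annealing basket of dark steel bars, open top, fixed, inside 192 x 192 mm. Origin: under its centre at bench height, z up. Its own -x points out through the front, where the gate is; the gate is hinged at the front corner on its own +y side, the latch post stands at the -y front corner. Walls and gate are 85 mm high, posts 91 mm, lifting loops on the two side walls (+y, -y) 101 mm.
- plate_top (a point): Centre of the top face of the round steel setter plate (120 mm diameter) fixed in the middle of the basket floor; its face is 34 mm above the bench.
- gate_hinge (a point): Foot of the gate's vertical hinge axis (at bench height), at -100 mm x, +100 mm y in the basket's frame.
- gate (a joint): Opening angle of the gate, rad: 0 = fully shut (hard stop), growing as it swings outward; starts at 0.4 to 0.7. The gate reaches 198 mm from the hinge axis and is 8 mm thick; shut, it lies from the hinge along the basket's own -y. It moves easily and stays where left. With the bar down it cannot shut: the bar runs against the keeper's nose.
- latch (a joint): Lift angle of the latch bar, rad: 0 = level (on its lug, or in the notch), growing to 0.7 as its free end rises; it falls by its own weight (about 3 N to lift at the pin). The bar is a steel flat 8 mm thick, 24 mm high, on the gate's outer face. It turns on a bolt 50 mm from the hinge axis along the gate, 60 mm above the bench; its free end is 240 mm from the hinge axis, past the gate's edge.
- latch_pin (a point): Grasp point on the bar's lift pin: a round steel pin, 14 mm diameter, standing 46 mm square out of the bar's outer face, with a 20 mm collar at its end. The pin is 80 mm from the bar's bolt (130 mm from the hinge axis along the gate). This point is 35 mm out from the gate's mid-plane, 20 mm out from the bar's face, 60 mm above the bench when the bar is level. Its own -x points out along the pin.
- keeper (a point): Middle of the top of the keeper's nose. The keeper is a steel bracket on the latch post: a 30 mm wide floor whose outer end turns up into an 8 mm thick nose. The nose top is 62 mm above the bench, 14 mm above the level bar's underside; the notch between nose and post is 16 mm wide, the bar in it has 5 mm play. To clear the nose the bar must be lifted at least 0.1 rad (8 mm at the pin).
- base_disc: Plain brass disc blank, 64 mm diameter, 14 mm thick, 0.3 to 0.46 kg, flat on both sides. Origin: centre of its underside, z up.
- stub_disc: Brass disc blank with a stub: disc 64 mm diameter and 10 mm thick, with a round stub of 30 mm diameter and 22 mm height standing up from its middle (32 mm high in all), 0.3 to 0.46 kg. Origin: centre of its flat underside, z up.
- collar: Bystander: loose open brass ring, 84 mm outside, 60 mm inside, 18 mm high, lying on the bench. Origin: centre of its underside.
- scraper: Bystander: loose turning tool, 280 mm long, dark wooden handle (to its own -x), flat steel blade (to +x), 32 mm high. Origin: where the handle meets the blade, on the bench.
- burnisher: Bystander: loose turning tool, 250 mm long, wooden handle (to its own -x), flat steel blade (to +x), 32 mm high. Origin: where the handle meets the blade, on the bench.
- chuck_form: Bystander: loose turned wooden form, 68 mm diameter, 66 mm high. Origin: centre of its underside.
- tube0: Bystander: loose brass tube standing on end, 50 mm diameter, 120 mm high. Origin: centre of its underside.
- tube1: Bystander: loose brass tube standing on end, 50 mm diameter, 120 mm high. Origin: centre of its underside.
- tube2: Bystander: loose brass tube standing on end, 50 mm diameter, 120 mm high. Origin: centre of its underside.
Things that resemble listed ones, but are neither listed nor needed, are in the scene too. Leave any black or red look-alike of the stub_disc alone.

How it is judged:
By the outcome, as a careful person would: the job done as asked, in the order asked, and still so for the second after the job is handed in, with the robot touching nothing.
It also fails if it takes over 72 s, if anything falls off the work surface, if the arm or the gripper's body presses on something with over 40 N, if the wrist force passes 120 N, or if a joint passes its speed limit or range.

## Robot

A 7-joint arm with a two-finger parallel gripper is mounted at the origin on the work surface. World frame = base frame: x ahead of the robot, y to its left, z up, the work surface at z = 0. Lengths are in m, angles in rad, forces in N, time in s.
With the tool pointing down it reaches from about 0.4 to 0.85 m from the base axis. Payload 6.9 kg.
Tool frame: the origin (TCP) lies between the finger pads; the fingertips stand 11 mm ahead of it and the grasp point (between the pads) lies 8 mm behind it; z points along the fingers, y is the line along which they close (so a half turn about z gives the same grasp; the last joint's range is limited). The gripper opens to 85 mm and grips with 20 to 120 N. Pads are 22 mm wide; open, the fingers measure 114 mm over their backs; the gripper's body (76 mm by 85 mm) begins 54 mm behind the grasp point. The pads swing forward as they close: fully open they stand 13 mm farther back than shut.
Start: joints at [-1.238, 0.507, -0.238, 1.5, 0.126, 1.149, -0.155], TCP at [0.141, 0.609, 0.242] pointing down, gripper open.
Joint ranges: [-3.08, 3.08], [-0.24, 2.05], [-1.43, 1.35], [0, 2.5], [-1.52, 4.66], [0.17, 1.96], [-2.89, 2.89]. Speed limits (rad/s): [2.39, 2.39, 3.14, 3.14, 3.14, 3.14, 3.14].

## Interface

Orientations are given as a unit quaternion [w, x, y, z].
In Python, from cell import arm, optics gives the robot as it stands. The module is installed in compiled form; this text tells all that it offers.
- The arm moves only by the tool servo_tool, never from a script. Its argument "steps" is a list of rows, each a list of 7 numbers: the turn, a rotation vector about the tool's x, y, z in degrees, then the shift along the tool's x, y, z in m, then the gripper's target within -1 to 1 (shut at 1, half-way at 0, fully open at -1). A call has 1 to 20 rows; each row shifts and turns the commanded pose from where the row before left it, along the tool's axes as they then stand; what a row does not reach is not made up. A row lasts 1/10 s, in which the tool goes at most 50 mm and 8.59 degrees, less where a joint would pass 70% of its speed; a pose out of reach is approached as far as the arm can. A call is refused whole if a number of a shift passes 0.05 or a number of a turn 8.59, either way. A call with a gripper value outside its range is refused whole. The fingers move at their own pace and stop on an object; the grip force is fixed at half the most. Time passes only in rows, so rows that do not move let the fingers close. It gives the time, the measured TCP pose, the force, the opening and the grip force at its end, in the units of the state.
- arm.observe(): the state, without advancing time (a new reading comes with each control period).
- optics.read_camera(name): name is "side" or "top"; returns (picture, depth): 420x560x3 uint8, red, green, blue; 420x560 float32, m along the optical axis (not along the pixel's ray), 0 where there is no reading.
- optics.camera_info(name): a dict with "mtx" (3x3 intrinsics, pixels), "R" (3x3) and "t" (3): a world point X has camera coordinates R X + t. Camera axes: x right, y down, z forward; pixel columns grow to the right and rows downward; lengths in m; the calibration is good to about 2 mm. A picture is of the moment at which its call begins. camera_info takes no time and is no camera call.
- arm.hand_in(): hands the job in; it is judged then, once.
The state is a dict: "clock": time; "joints": joint angles; "qvel": joint speeds; "effort": joint torques, N m; "tool_pos": TCP position; "orientation": TCP orientation; "force": force on the tool from outside, world axes, zero at the start; "moment": the same for the moment, N m; "gripper_width": finger opening in m; "finger_force": force on a finger pad.
Only numpy, scipy, OpenCV 4.12 (cv2) and the standard library are available. Lean on these libraries where they do the work, as an engineer would, in place of code of your own. Each camera call takes 0.05 s, during which the arm holds its last target. There are 200 camera calls.

## Working session

There is one attempt and no reset: what is moved stays moved. The work goes in short steps, Python scripts to look and compute and a tool call to move; the robot and the scene stay as the last step left them, time stands still between calls to the robot, and variables do not carry over. Pictures are saved under pics/ and viewed, at most 10 in all, crops included, and the job is handed in when it is done.

Besides the shell and the picture viewer there is one more tool, called by a JSON object that holds its "method" and its "body". servo_tool: Moves the arm, as the interface text tells. Its arguments: {"type":"object","properties":{"steps":{"type":"array","items":{"type":"array","items":{"type":"number"}}}},"required":["steps"]}

```bash
mkdir -p pics
cat > h.py <<'E'
import numpy as np, cv2
from cell import arm, optics
def grab(n):
    p,d=optics.read_camera(n); return p,d
def world(n,uv,z=None,depth=None):
    c=optics.camera_info(n); K,R,t=[np.array(c[k],float) for k in("mtx","R","t")]
    r=np.linalg.inv(K)@np.array([uv[0],uv[1],1.0]); o=-R.T@t; d=R.T@r
    s=depth if depth is not None else (z-o[2])/d[2]
    return o+s*d
def cloud(n,dep):
    c=optics.camera_info(n); K,R,t=[np.array(c[k],float) for k in("mtx","R","t")]
    v,u=np.mgrid[:dep.shape[0],:dep.shape[1]]
    r=np.stack([u,v,np.ones_like(u)],-1)@np.linalg.inv(K).T
    return (r*dep[...,None]-t)@R
def proj(n,X):
    c=optics.camera_info(n); K,R,t=[np.array(c[k],float) for k in("mtx","R","t")]
    q=K@(R@np.array(X)+t); return q[:2]/q[2]
E
python3 - <<'E'
from h import *
for n in("side","top"):
    p,d=grab(n); cv2.imwrite(f"pics/{n}0.png",p[...,::-1]); np.savez(f"{n}0.npz",p=p,d=d)
    c=optics.camera_info(n); print(n,np.round(c["mtx"],1).tolist(),np.round(c["R"],3).tolist(),np.round(-np.array(c["R"]).T@c["t"],3),(d==0).mean())
print(arm.observe())
E
```

```text
side [[476.1, 0.0, 280.3], [0.0, 476.1, 210.4], [0.0, 0.0, 1.0]] [[0.989, -0.143, -0.021], [-0.094, -0.525, -0.846], [0.11, 0.839, -0.533]] [ 0.376 -1.199  0.832] 0.003898809523809524
top [[485.5, 0.0, 283.1], [0.0, 485.5, 211.2], [0.0, 0.0, 1.0]] [[-0.004, -1.0, -0.016], [-0.997, 0.005, -0.082], [0.082, 0.016, -0.996]] [ 0.434 -0.036  1.655] 0.0038562925170068027
{'clock': 0.1, 'joints': array([-1.23850575,  0.50823213, -0.23748533,  1.50098819,  0.12570761,
        1.14886616, -0.15476203]), 'qvel': array([ 0.00025278, -0.00179601,  0.00022346, -0.00218187, -0.00070088,
       -0.00155782, -0.001124  ]), 'effort': array([-4.22810917e-03, -6.21840191e+01, -2.19431363e+00, -2.50204736e+01,
        1.25583383e-02,  7.88735691e-03, -4.76080871e-06]), 'tool_pos': array([0.14053839, 0.60858579, 0.24154383]), 'orientation': array([-6.00804813e-05,  1.13148744e-01,  9.93577774e-01, -7.51864194e-04]), 'force': array([-0.65695193, -0.53792743, -0.10054308]), 'moment': array([ 0.05834488, -0.02350161,  0.02037436]), 'finger_force': 0.0, 'gripper_width': 0.08545224598994103}
```

View pics/top0.png

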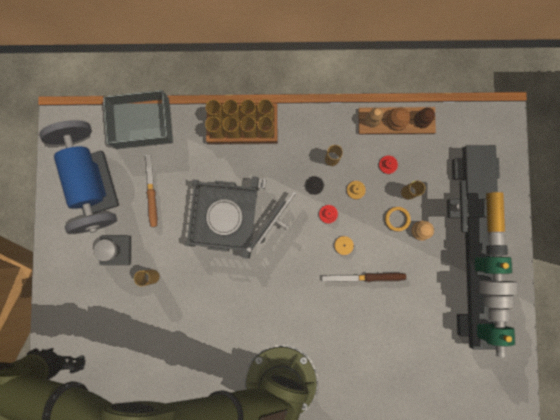

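View pics/side0.png

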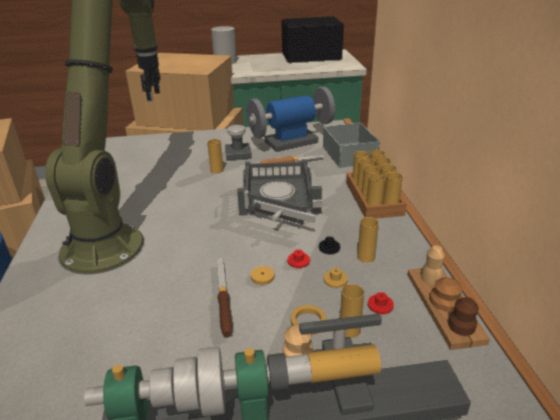

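Top view: candidate discs are brass with small mark (344,246), brass with stub (357,190), red look-alikes (388,164) and (329,213), and a black one (314,185). The basket is at (224,217) with its gate open towards image right (~(270,222)). In the side view the brass discs are at (262,275) and (335,277). I'll confirm the discs and the gate in one enlarged crop.

Run:
```python
from h import *
T=np.load("top0.npz");S=np.load("side0.npz")
def crop(p,x,y,w,h,W,H): return cv2.resize(p[y:y+h,x:x+w,::-1],(W,H),interpolation=cv2.INTER_CUBIC)
a=crop(T["p"],180,165,130,97,400,300);b=crop(T["p"],300,150,120,120,300,300)
c=crop(S["p"],225,150,115,86,400,300);d=crop(S["p"],240,225,120,75,400,250)
m=np.zeros((600,800,3),np.uint8);m[:300,:400]=a;m[:300,450:750]=b;m[300:,:400]=c;m[300:550,400:]=d
cv2.imwrite("pics/m.png",m)
for n,D in(("top",T),("side",S)):
    C=cloud(n,D["d"]);hsv=cv2.cvtColor(D["p"],cv2.COLOR_RGB2HSV)
    mk=cv2.inRange(hsv,(15,110,90),(32,255,255))
    k,l,st,ce=cv2.connectedComponentsWithStats(mk)
    for i in range(1,k):
        if st[i,4]>60:
            q=C[l==i]; print(n,np.round(ce[i]),st[i].tolist(),np.round(np.median(q,0),3),"z",np.round(np.percentile(q[:,2],[10,50,90,98]),3))
```

```text
top [271.  19.] [0, 0, 560, 45, 11548] [ 1.469  0.084 -0.43 ] z [-0.599 -0.43  -0.298 -0.264]
top [239. 118.] [205, 98, 70, 41, 1437] [0.874 0.138 0.095] z [0.012 0.095 0.129 0.134]
top [376. 116.] [368, 108, 17, 20, 181] [ 0.871 -0.316  0.107] z [0.053 0.107 0.119 0.124]
top [356. 190.] [347, 181, 19, 18, 265] [ 0.641 -0.255  0.011] z [0.004 0.011 0.034 0.037]
top [497. 212.] [490, 192, 15, 40, 563] [ 0.549 -0.656  0.186] z [0.179 0.186 0.191 0.194]
top [398. 219.] [385, 207, 26, 24, 263] [ 0.542 -0.398  0.016] z [0.006 0.016 0.022 0.025]
top [423. 230.] [412, 221, 22, 19, 292] [ 0.501 -0.469  0.057] z [0.016 0.057 0.065 0.069]
top [344. 245.] [335, 236, 19, 19, 281] [ 0.454 -0.214  0.013] z [0.008 0.013 0.018 0.021]
top [ 13. 307.] [0, 253, 32, 108, 2272] [ 0.19   1.19  -0.461] z [-0.648 -0.461 -0.401 -0.338]
top [146. 276.] [134, 270, 25, 15, 229] [0.355 0.428 0.078] z [0.028 0.078 0.116 0.123]
side [183.  95.] [126, 52, 116, 83, 6936] [0.211 1.292 0.021] z [-0.143  0.021  0.149  0.153]
side [ 15. 188.] [0, 118, 41, 138, 3563] [-0.574  0.785 -0.246] z [-0.369 -0.246 -0.027  0.001]
[... 217 characters left out ...]
54] [ 0.744 -0.196  0.075] z [0.016 0.075 0.114 0.12 ]
side [433. 266.] [421, 245, 24, 41, 633] [ 0.87  -0.331  0.069] z [0.032 0.069 0.114 0.121]
side [262. 275.] [251, 266, 23, 19, 343] [ 0.451 -0.222  0.014] z [0.009 0.014 0.016 0.018]
side [346. 293.] [324, 268, 40, 50, 1022] [ 0.632 -0.417  0.084] z [0.009 0.084 0.115 0.12 ]
side [330. 353.] [283, 305, 98, 77, 3016] [ 0.532 -0.666  0.176] z [0.018 0.176 0.19  0.191]
side [352. 332.] [346, 328, 14, 10, 113] [ 0.63  -0.459  0.016] z [0.006 0.016 0.027 0.151]
side [249. 355.] [244, 348, 11, 15, 126] [ 0.389 -0.665  0.221] z [0.208 0.221 0.224 0.225]
side [118. 372.] [112, 365, 12, 15, 138] [ 0.18  -0.665  0.222] z [0.21  0.222 0.224 0.225]
```

View pics/m.png

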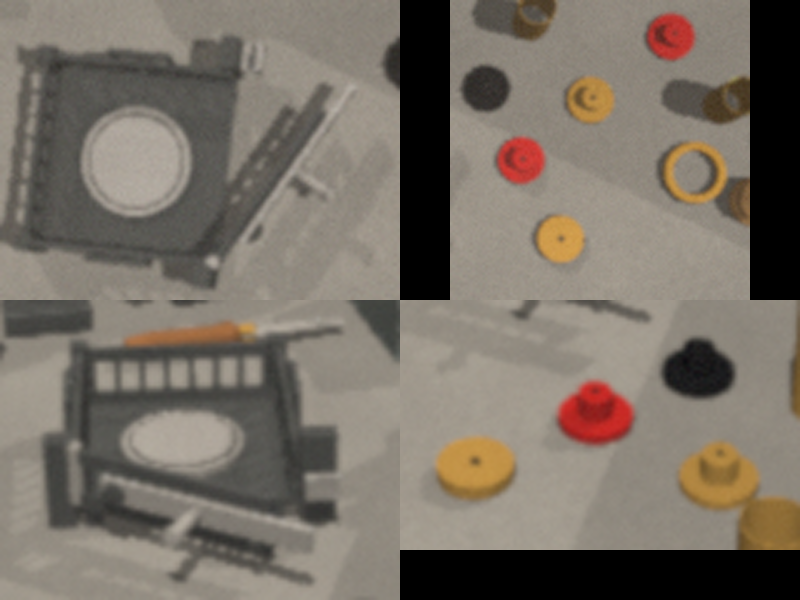

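Crops confirm it: the plain brass disc is top (344,246) / side (262,275), flat with only a centre dot. The stubbed brass disc is top (357,190) / side (335,277); the red and black ones are the look-alikes to leave. The gate hinge is at image bottom-right of the basket (world −x, −y corner), with the keeper at the top-right corner. Next I'll measure.

Run:
```python
from h import *
D={n:np.load(n+"0.npz") for n in("top","side")}
def blob(n,uv,lo,hi,r=16):
    p=D[n]["p"];hsv=cv2.cvtColor(p,cv2.COLOR_RGB2HSV);m=cv2.inRange(hsv,lo,hi)
    w=np.zeros_like(m);cv2.circle(w,uv,r,255,-1);m&=w
    c=max(cv2.findContours(m,0,1)[0],key=cv2.contourArea);return cv2.fitEllipse(cv2.convexHull(c))
B=((14,90,70),(34,255,255))
for nm,ut,us,z in(("base",(344,246),(262,275),.014),("stub",(357,190),(335,277),.010)):
    for n,u in(("top",ut),("side",us)):
        e=blob(n,u,*B,r=14); print(nm,n,np.round(e[0],1),np.round(e[1],1),np.round(world(n,e[0],z),4), np.round(world(n,e[0],z/2),4))
C=cloud("top",D["top"]["d"]);Cs=cloud("side",D["side"]["d"])
# triangulated height of base & stub using depth
for nm,c in(("base",(.454,-.216)),("stub",(.638,-.252))):
    for n,q in(("top",C),("side",Cs)):
        r=np.hypot(q[...,0]-c[0],q[...,1]-c[1]);print(nm,n,"outer z",np.median(q[...,2][(r>.018)&(r<.027)]),"in z",np.median(q[...,2][r<.01]))
# plate
g=cv2.cvtColor(D["top"]["p"],cv2.COLOR_RGB2GRAY)
for n,u in(("top",(224,217)),("side",(277,190))):
    hsv=cv2.cvtColor(D[n]["p"],cv2.COLOR_RGB2HSV);v=hsv[...,2];m=(v>115).astype(np.uint8)
    w=np.zeros_like(m);cv2.circle(w,u,24,1,-1);m&=w;m=cv2.morphologyEx(m,cv2.MORPH_OPEN,np.ones((3,3)))
    c=max(cv2.findContours(m,0,1)[0],key=cv2.contourArea);e=cv2.fitEllipse(cv2.convexHull(c))
    print("plate",n,np.round(e[0],1),np.round(e[1],1),np.round(world(n,e[0],.034),4))
r=np.hypot(C[...,0]-.56,C[...,1]-.17);print("plate z",[np.median(q[...,2][np.hypot(q[...,0]-.56,q[...,1]-.17)<.035]) for q in(C,Cs)])
# tall points
box=lambda q:(q[...,0]>.38)&(q[...,0]<.72)&(q[...,1]>-.06)&(q[...,1]<.32)
P=np.concatenate([C[box(C)],Cs[box(Cs)]]);P=P[(P[:,2]>.045)&(P[:,2]<.115)]
m=np.zeros((600,600,3),np.uint8);ij=((P[:,:2]-[.38,-.06])/.34*600).astype(int).clip(0,599)
# show: right=-y, up=+x
for (i,j),z in zip(ij,P[:,2]):
    cv2.circle(m,(int((.32-(j/600*.34-.06))/.38*600),int(600-i)),2,[(255,60,60),(60,255,60),(60,60,255)][0 if z<.068 else 1 if z<.08 else 2],-1)
cv2.imwrite("pics/tall.png",m)
np.save("tall.npy",P)
```

```text
base top [343.6 245.1] [18.8 19.6] [ 0.4538 -0.2132  0.014 ] [ 0.4539 -0.214   0.007 ]
base side [262.2 274.9] [19.  23.9] [ 0.4515 -0.2214  0.014 ] [ 0.4521 -0.2131  0.007 ]
stub top [355.7 189.6] [18.5 19. ] [ 0.6422 -0.2575  0.01  ] [ 0.6428 -0.2582  0.005 ]
stub side [335.9 278.2] [20.9 25. ] [ 0.6419 -0.2628  0.01  ] [ 0.6435 -0.2571  0.005 ]
base top outer z 0.01317083846906342 in z 0.012684834420063712
base side outer z 0.014186085747912932 in z 0.01417031586905497
stub top outer z 0.00959760821322396 in z 0.031249169037945307
stub side outer z 0.011908653878467712 in z 0.03185837862046889
plate top [223.7 216.7] [35.7 36.1] [0.5502 0.1888 0.034 ]
plate side [277.3 190.1] [18.4 35.6] [0.5492 0.1853 0.034 ]
plate z [np.float64(0.03455984423721489), np.float64(0.03505885520456711)]
```

View pics/tall.png

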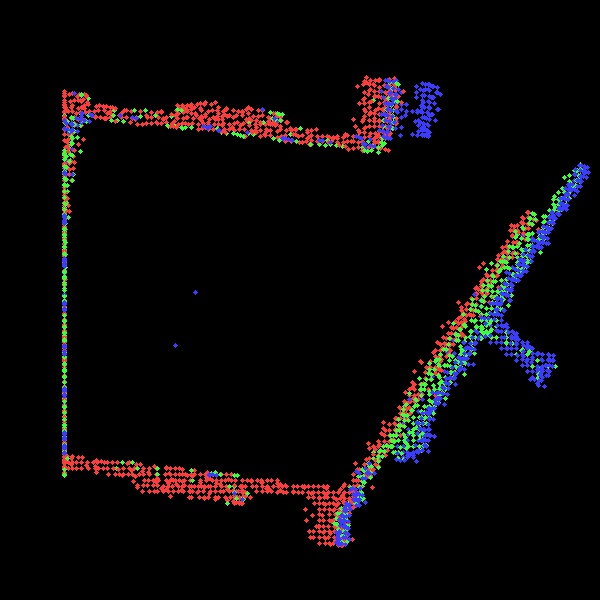

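The map shows basket walls tilted a few degrees, the open gate (red = top edge), the bar with its lift pin (blue), and the keeper nose (blue, top right). I'll fit lines to these.

Run:
```python
from h import *
P=np.load("tall.npy")
def sel(x0,x1,y0,y1,z0,z1):
    m=(P[:,0]>x0)&(P[:,0]<x1)&(P[:,1]>y0)&(P[:,1]<y1)&(P[:,2]>z0)&(P[:,2]<z1);return P[m]
def line(Q):
    l=cv2.fitLine(Q[:,:2].astype(np.float32),cv2.DIST_HUBER,0,.01,.01).ravel();return np.round(l,4),np.degrees(np.arctan2(l[1],l[0]))
print("far wall",line(sel(.62,.66,.12,.25,.078,.092)))
print("near wall",line(sel(.42,.46,.14,.26,.078,.092)))
c=np.array([.550,.1875])
for yaw in(94,96,98):
    a=np.radians(yaw);R=np.array([[np.cos(a),-np.sin(a)],[np.sin(a),np.cos(a)]]);h=c+R@[-.1,.1];L=c+R@[-.1,-.1]
    print(yaw,"hinge",h.round(4),"latchpost",L.round(4),"keeper@",(c+R@[-.128,-.118]).round(4))
G=sel(.45,.62,-.06,.11,.08,.09);print("gate top",line(G),len(G))
Bf=sel(.46,.64,-.06,.08,.066,.076);print("bar top",line(Bf),len(Bf))
K=sel(.635,.68,.03,.062,.052,.072);print("keeper pts",K.mean(0),K.min(0),K.max(0),np.percentile(K[:,2],90))
Pn=sel(.49,.56,-.05,.04,.05,.07);Pn=P[(P[:,2]>.05)&(P[:,2]<.072)]
H=sel(.40,.46,.07,.13,.088,.1);print("hinge post",H.mean(0),len(H))
L=sel(.63,.68,.06,.11,.086,.1);print("latch post",L.mean(0),len(L))
# pin: blue points off the bar
b=line(Bf)[0];n=np.array([b[1],-b[0]]);n=n*np.sign(-n[1]);d=(P[:,:2]-b[2:])@n
q=P[(d>.012)&(P[:,0]<.6)&(P[:,0]>.44)&(P[:,2]>.05)];print("pin",q.mean(0),len(q),line(q),"dmax",np.percentile(d[(P[:,0]<.6)],99.5),"z98",np.percentile(q[:,2],[10,50,90,98]))
```

```text
far wall (array([0.0989, 0.9951, 0.6499, 0.1822], dtype=float32), np.float32(84.326996))
near wall (array([0.1173, 0.9931, 0.4515, 0.2146], dtype=float32), np.float32(83.262596))
94 hinge [0.4572 0.0808] latchpost [0.6567 0.0947] keeper@ [0.6766 0.068 ]
96 hinge [0.461  0.0776] latchpost [0.6599 0.0985] keeper@ [0.6807 0.0725]
98 hinge [0.4649 0.0746] latchpost [0.6629 0.1024] keeper@ [0.6847 0.0772]
gate top (array([ 0.8097, -0.5868,  0.527 ,  0.0354], dtype=float32), np.float32(-35.931667)) 293
bar top (array([ 0.8171, -0.5764,  0.533 ,  0.0183], dtype=float32), np.float32(-35.200954)) 462
keeper pts [0.65742917 0.05053544 0.05916066] [0.6434403  0.04094748 0.05218594] [0.67330421 0.05913072 0.06695022] 0.06423057780256371
hinge post [0.42852589 0.10748831 0.09124497] 92
latch post [0.65704115 0.08184231 0.09046037] 125
pin [ 0.51810773 -0.01307739  0.06388059] 117 (array([ 0.6044,  0.7967,  0.5233, -0.0084], dtype=float32), np.float32(52.814087)) dmax 0.04914987008568074 z98 [0.05823597 0.06396549 0.06907699 0.07202754]
```

{"method": "servo_tool", "body": {"steps": [[0,0,0,-0.032,-0.0235,0,-1],[0,0,0,-0.032,-0.0235,0,-1],[0,0,0,-0.032,-0.0235,0,-1],[0,0,0,-0.032,-0.0235,0,-1],[0,0,0,-0.032,-0.0235,0,-1],[0,0,0,-0.032,-0.0235,0,-1],[0,0,0,-0.032,-0.0235,0,-1],[0,0,0,-0.032,-0.0235,0,-1],[0,0,0,-0.032,-0.0235,0,-1],[0,0,0,-0.032,-0.0235,0,-1],[0,0,0,-0.032,-0.0235,0,-1],[0,0,0,-0.032,-0.0235,0,-1],[0,0,0,0,0,0,-1],[0,0,0,0,0,0,-1]]}}

```text
clock: 1.5
tool_pos: [0.4515, 0.2471, 0.2419]
orientation: [-0.0, 0.114, 0.993, -0.0]
force: [0.3, 0.5, -0.3]
gripper_width: 0.0854
finger_force: 0.0
```

{"method": "servo_tool", "body": {"steps": [[0,0,8.5,0,0,0,-1],[0,0,8.5,0,0,0,-1],[0,0,8.5,0,0,0,-1],[0,0,8.5,0,0,0,-1],[0,0,8.5,0,0,0,-1],[0,0,8.5,0,0,0,-1],[0,0,8.5,0,0,0,-1],[0,0,8.5,0,0,0,-1],[0,0,8.5,0,0,0,-1],[0,0,8.5,0,0,0,-1],[0,0,8.5,0,0,0,-1],[0,0,8.5,0,0,0,-1],[0,0,0,0,0,0,-1],[0,0,0,0,0,0,-1],[0,0,0,0,0,0,-1]]}}

```text
clock: 3.0
tool_pos: [0.4508, 0.2485, 0.2422]
orientation: [-0.0, 0.842, 0.539, -0.0]
force: [-0.3, 0.4, -0.9]
gripper_width: 0.0856
finger_force: 0.0
```

```bash
cat > plan.py <<'E'
from h import *
import sys
from scipy.spatial.transform import Rotation as Rn
def plan(x,y,z,psi=None):
    s=arm.observe();q=s["orientation"];R=Rn.from_quat(np.r_[q[1:],q[0]]).as_matrix();p=s["tool_pos"]
    cur=np.degrees(np.arctan2(R[1,1],R[0,1]))
    print("t",round(s["clock"],2),"pos",p.round(4),"psi",cur.round(2),"tilt",R[:,2].round(4),"F",s["force"].round(1),"w",round(s["gripper_width"],4),"q",s["joints"].round(2))
    print("  delta tool",(R.T@(np.array([x,y,z])-p)).round(4), "turn z",None if psi is None else round(cur-psi,2))
    if psi is None: return
    # after turn
    a=np.radians(psi);Q=np.array([[-np.sin(a),np.cos(a),0],[np.cos(a),np.sin(a),0],[0,0,-1]]).T
    print("  delta in turned tool",(Q.T@(np.array([x,y,z])-p)).round(4))
if __name__=="__main__": plan(*map(float,sys.argv[1:]))
E
python3 plan.py .4535 -.214 .12 -25
```

```text
t 3.0 pos [0.4508 0.2485 0.2422] psi -24.74 tilt [-3.e-04  1.e-04 -1.e+00] F [-0.3  0.4 -0.9] w 0.0856 q [-0.75  0.34  0.27  1.79 -0.11  1.02 -0.87]
  delta tool [-0.4189  0.196   0.1222] turn z 0.26
  delta in turned tool [-0.418   0.1979  0.1222]
```

{"method": "servo_tool", "body": {"steps": [[0,0,0,-0.035,0.0163,0,-1],[0,0,0,-0.035,0.0163,0,-1],[0,0,0,-0.035,0.0163,0,-1],[0,0,0,-0.035,0.0163,0,-1],[0,0,0,-0.035,0.0163,0,-1],[0,0,0,-0.035,0.0163,0,-1],[0,0,0,-0.035,0.0163,0,-1],[0,0,0,-0.035,0.0163,0,-1],[0,0,0,-0.035,0.0163,0,-1],[0,0,0,-0.035,0.0163,0,-1],[0,0,0,-0.035,0.0163,0,-1],[0,0,0,-0.035,0.0163,0,-1],[0,0,0,0,0,0.04,-1],[0,0,0,0,0,0.04,-1],[0,0,0,0,0,0.04,-1],[0,0,0,0,0,0.02,-1],[0,0,0,0,0,0,-1],[0,0,0,0,0,0,-1],[0,0,0,0,0,0,-1]]}}

```text
clock: 4.9
tool_pos: [0.452, -0.2159, 0.1037]
orientation: [0.001, 0.843, 0.538, 0.001]
force: [-0.2, -0.3, 0.6]
gripper_width: 0.0855
finger_force: 0.0
```

```bash
python3 plan.py .4535 -.214 .008
python3 - <<'E'
from h import *
s=arm.observe()
out=[]
for n,u in(("top",(344,246)),("side",(262,275))):
    p,d=grab(n);x,y=u;x-=45;y-=60;out.append(cv2.resize(p[y:y+100,x:x+90,::-1],(360,400),interpolation=cv2.INTER_CUBIC));print(n,x,y)
cv2.imwrite("pics/g1.png",np.hstack(out))
E
```

```text
t 4.9 pos [ 0.452  -0.2159  0.1037] psi -24.95 tilt [ 2.3e-03 -8.0e-04 -1.0e+00] F [-0.2 -0.3  0.6] w 0.0855 q [ 0.15  0.51  0.37  2.01 -0.29  0.67  0.26]
  delta tool [0.0023 0.0003 0.0957] turn z None
top 299 186
side 217 215
```

View pics/g1.png

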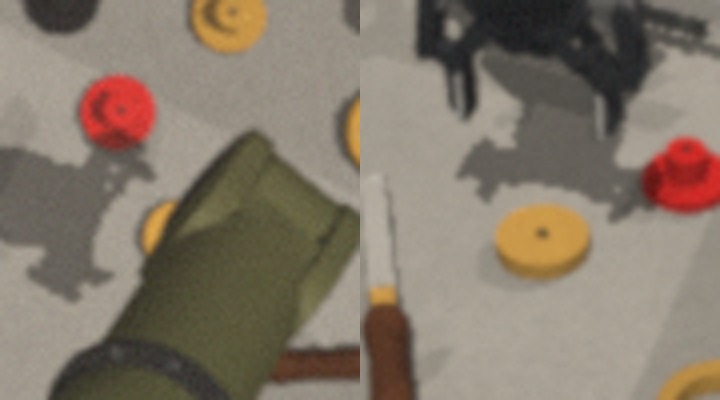

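The gripper is centred over the disc in the side view (fingertips at about (242,241) and (278,246), disc at (262,275)). Descending and gripping.

{"method": "servo_tool", "body": {"steps": [[0,0,0,0.002,0,0.03,-1],[0,0,0,0,0,0.03,-1],[0,0,0,0,0,0.02,-1],[0,0,0,0,0,0.01,-1],[0,0,0,0,0,0.004,-1],[0,0,0,0,0,0,-1],[0,0,0,0,0,0,-1]]}}

```text
clock: 5.7
tool_pos: [0.4526, -0.214, 0.0092]
orientation: [0.001, 0.843, 0.537, 0.0]
force: [0.3, -0.5, -0.1]
gripper_width: 0.0852
finger_force: 0.0
```

{"method": "servo_tool", "body": {"steps": [[0,0,0,0,0,0,0],[0,0,0,0,0,0,0],[0,0,0,0,0,0,1],[0,0,0,0,0,0,1],[0,0,0,0,0,0,1],[0,0,0,0,0,0,1]]}}

```text
clock: 6.3
tool_pos: [0.4526, -0.2139, 0.0097]
orientation: [0.001, 0.843, 0.537, 0.001]
force: [-1.1, 1.5, 12.6]
gripper_width: 0.0615
finger_force: 62.1
```

```bash
python3 plan.py .550 .188 .15
```

```text
t 6.3 pos [ 0.4526 -0.2139  0.0097] psi -25.0 tilt [ 2.1e-03 -5.0e-04 -1.0e+00] F [-1.1  1.5 12.6] w 0.0615 q [ 0.22  0.66  0.26  2.09 -0.38  0.44  0.34]
  delta tool [ 0.4055 -0.0813 -0.1403] turn z None
```

{"method": "servo_tool", "body": {"steps": [[0,0,0,0,0,-0.02,1],[0,0,0,0,0,-0.04,1],[0,0,0,0,0,-0.045,1],[0,0,0,0,0,-0.045,1],[0,0,0,0.03,-0.006,0,1],[0,0,0,0.036,-0.0075,0,1],[0,0,0,0.036,-0.0075,0,1],[0,0,0,0.036,-0.0075,0,1],[0,0,0,0.036,-0.0075,0,1],[0,0,0,0.036,-0.0075,0,1],[0,0,0,0.036,-0.0075,0,1],[0,0,0,0.036,-0.0075,0,1],[0,0,0,0.036,-0.0075,0,1],[0,0,0,0.036,-0.0075,0,1],[0,0,0,0.036,-0.0075,0,1],[0,0,0,0.015,0,0,1],[0,0,0,0,0,0,1],[0,0,0,0,0,0,1],[0,0,0,0,0,0,1]]}}

```text
clock: 8.2
tool_pos: [0.5493, 0.1856, 0.1583]
orientation: [0.0, 0.844, 0.536, -0.001]
force: [-0.1, 0.0, -3.2]
gripper_width: 0.0614
finger_force: 68.2
```

```bash
python3 plan.py .550 .188 .15
python3 - <<'E'
from h import *
out=[]
for n,u in(("top",(224,217)),("side",(277,190))):
    p,d=grab(n);x,y=u;x-=45;y-=60;out.append(cv2.resize(p[y:y+100,x:x+90,::-1],(360,400),interpolation=cv2.INTER_CUBIC));print(n,x,y)
    hsv=cv2.cvtColor(p,cv2.COLOR_RGB2HSV);m=cv2.inRange(hsv,(14,90,70),(34,255,255));w=np.zeros_like(m);cv2.circle(w,(u[0],u[1]-20),45,255,-1);m&=w
    c=cv2.findContours(m,0,1)[0]
    if c:
        c=max(c,key=cv2.contourArea);e=cv2.fitEllipse(cv2.convexHull(c));print(cv2.contourArea(c),e,world(n,e[0],.147))
cv2.imwrite("pics/g2.png",np.hstack(out))
E
```

```text
t 8.2 pos [0.5493 0.1856 0.1583] psi -25.13 tilt [-6.0e-04 -1.2e-03 -1.0e+00] F [-0.1  0.  -3.2] w 0.0614 q [-0.63  0.54  0.41  1.74 -0.26  0.91 -0.55]
  delta tool [ 0.0025 -0.0004  0.0083] turn z None
top 179 157
65.0 ((222.82823181152344, 215.0305633544922), (12.486145973205566, 16.912885665893555), 19.567039489746094) [0.54731239 0.17600762 0.147     ]
side 232 130
184.5 ((275.79791259765625, 157.82591247558594), (12.728480339050293, 22.297182083129883), 92.10523986816406) [0.54916633 0.20083083 0.147     ]
```

View pics/g2.png

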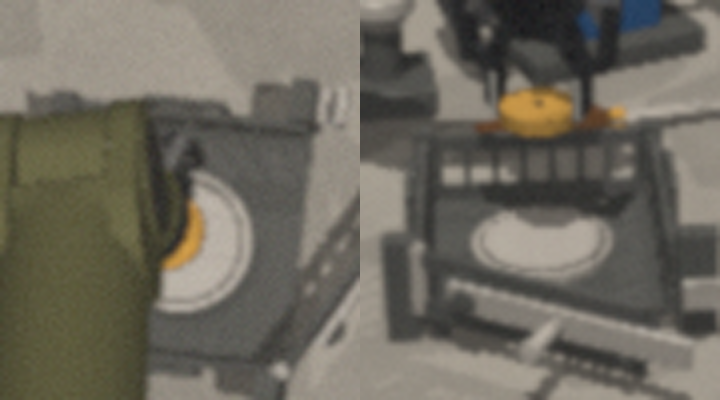

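Run:
```python
from h import *
print("dot",world("side",(276.5,155.75),.1626),"right edge",world("top",(229.7,216),.155))
p=np.array(D:=0) if False else None
P=np.load("side0.npz")["p"];g=cv2.cvtColor(P,cv2.COLOR_RGB2GRAY)[268:282,254:272].astype(float)
i=np.unravel_index(np.argmin(cv2.GaussianBlur(g,(3,3),0)[3:9,4:14]),(6,10));uv=(254+4+i[1],268+3+i[0]);print("initial dot",uv,world("side",uv,.014))
T=np.load("top0.npz")["p"];g=cv2.cvtColor(T,cv2.COLOR_RGB2GRAY)[240:251,339:350].astype(float);g=cv2.GaussianBlur(g,(3,3),0)[2:9,2:9]
i=np.unravel_index(np.argmin(g),g.shape);uv=(341+i[1],242+i[0]);print("initial dot top",uv,world("top",uv,.014))
```

```text
dot [0.54951364 0.18360286 0.1626    ] right edge [0.54358717 0.15348777 0.155     ]
initial dot (np.int64(262), np.int64(273)) [ 0.45191418 -0.21356291  0.014     ]
initial dot top (np.int64(344), np.int64(245)) [ 0.45408341 -0.21463708  0.014     ]
```

{"method": "servo_tool", "body": {"steps": [[0,0,0,0.0025,-0.001,0.02,1],[0,0,0,0,0,0.03,1],[0,0,0,0,0,0.03,1],[0,0,0,0,0,0.02,1],[0,0,0,0,0,0.01,1],[0,0,0,0,0,0,1],[0,0,0,0,0,0,1],[0,0,0,0,0,0.001,1],[0,0,0,0,0,0,1]]}}

```text
clock: 9.2
tool_pos: [0.5504, 0.1905, 0.0483]
orientation: [0.0, 0.843, 0.537, 0.001]
force: [0.0, 0.7, -4.2]
gripper_width: 0.0616
finger_force: 68.2
```

```bash
python3 plan.py .550 .188 .044
```

```text
t 9.2 pos [0.5504 0.1905 0.0483] psi -25.0 tilt [ 1.6e-03  6.0e-04 -1.0e+00] F [ 0.   0.7 -4.2] w 0.0616 q [-0.58  0.68  0.33  1.85 -0.34  0.67 -0.48]
  delta tool [-0.0024  0.0007  0.0043] turn z None
```

{"method": "servo_tool", "body": {"steps": [[0,0,0,-0.002,0.0005,0,1],[0,0,0,0,0,0.001,1],[0,0,0,0,0,0.001,1],[0,0,0,0,0,0.001,1],[0,0,0,0,0,0.001,1],[0,0,0,0,0,0,1],[0,0,0,0,0,0,1]]}}

```text
clock: 9.9
tool_pos: [0.5494, 0.1884, 0.0439]
orientation: [-0.0, 0.843, 0.537, 0.0]
force: [-3.2, -0.5, 5.8]
gripper_width: 0.0616
finger_force: 69.2
```

```bash
python3 plan.py .550 .188 .044
```

```text
t 9.9 pos [0.5494 0.1884 0.0439] psi -24.99 tilt [ 2.e-04  4.e-04 -1.e+00] F [-3.2 -0.5  5.8] w 0.0616 q [-0.58  0.69  0.33  1.85 -0.34  0.66 -0.48]
  delta tool [-0.0001  0.0007 -0.0001] turn z None
```

Contact (−4.2 → +5.8 N). Releasing gently, then rising.

{"method": "servo_tool", "body": {"steps": [[0,0,0,0,0,0,0.2],[0,0,0,0,0,0,0],[0,0,0,0,0,0,-0.3],[0,0,0,0,0,0,-0.6],[0,0,0,0,0,0,-1],[0,0,0,0,0,0,-1],[0,0,0,0,0,0,-1],[0,0,0,0,0,0,-1],[0,0,0,0,0,-0.01,-1],[0,0,0,0,0,-0.03,-1],[0,0,0,0,0,-0.045,-1],[0,0,0,0,0,-0.045,-1],[0,0,0,0,0,-0.02,-1],[0,0,0,0,0,0,-1],[0,0,0,0,0,0,-1]]}}

```text
clock: 11.4
tool_pos: [0.5493, 0.1884, 0.1938]
orientation: [-0.0, 0.843, 0.537, 0.0]
force: [-0.5, 0.9, -0.9]
gripper_width: 0.0853
finger_force: 0.0
```

```bash
python3 plan.py .6425 -.258 .2
```

```text
t 11.4 pos [0.5493 0.1884 0.1938] psi -24.99 tilt [ 7.e-04  6.e-04 -1.e+00] F [-0.5  0.9 -0.9] w 0.0853 q [-0.64  0.51  0.43  1.7  -0.24  0.99 -0.57]
  delta tool [-0.3652  0.273  -0.0064] turn z None
```

{"method": "servo_tool", "body": {"steps": [[0,0,0,-0.028,0.021,0,-1],[0,0,0,-0.028,0.021,0,-1],[0,0,0,-0.028,0.021,0,-1],[0,0,0,-0.028,0.021,0,-1],[0,0,0,-0.028,0.021,0,-1],[0,0,0,-0.028,0.021,0,-1],[0,0,0,-0.028,0.021,0,-1],[0,0,0,-0.028,0.021,0,-1],[0,0,0,-0.028,0.021,0,-1],[0,0,0,-0.028,0.021,0,-1],[0,0,0,-0.028,0.021,0,-1],[0,0,0,-0.028,0.021,0,-1],[0,0,0,-0.028,0.021,0,-1],[0,0,0,0,0,0.04,-1],[0,0,0,0,0,0.04,-1],[0,0,0,0,0,0,-1],[0,0,0,0,0,0,-1],[0,0,0,0,0,0,-1]]}}

```text
clock: 13.2
tool_pos: [0.6439, -0.2573, 0.1151]
orientation: [0.001, 0.843, 0.537, 0.001]
force: [-0.0, 0.2, 0.1]
gripper_width: 0.0855
finger_force: 0.0
```

```bash
python3 plan.py .6425 -.258 .023
cat > meas.py <<'E'
from h import *
def dot(n,p,uv,r=3):
    g=cv2.GaussianBlur(cv2.cvtColor(p,cv2.COLOR_RGB2GRAY).astype(np.float32),(3,3),0);x,y=uv
    w=g[y-r:y+r+1,x-r:x+r+1];w=np.clip(np.median(w)-w,0,None)**2;v,u=np.mgrid[-r:r+1,-r:r+1];return (x+(u*w).sum()/w.sum(),y+(v*w).sum()/w.sum())
def ell(n,p,uv,r,lo=(14,90,70),hi=(34,255,255)):
    m=cv2.inRange(cv2.cvtColor(p,cv2.COLOR_RGB2HSV),lo,hi);w=np.zeros_like(m);cv2.circle(w,uv,r,255,-1);m&=w
    c=max(cv2.findContours(m,0,1)[0],key=cv2.contourArea);return cv2.fitEllipse(cv2.convexHull(c))
E
python3 - <<'E'
from meas import *
T=np.load("top0.npz")["p"];S=np.load("side0.npz")["p"]
t=proj("top",(.6425,-.258,.032)).round().astype(int);s=proj("side",(.6425,-.258,.032)).round().astype(int)
for n,p,u in(("top",T,t),("side",S,s)):
    d=dot(n,p,u,4);print(n,u,d,world(n,d,.032))
for n,u in(("top",(224,217)),("side",(277,186))):
    p,d=grab(n);e=ell(n,p,u,18);z=.048
    C=cloud(n,d);u2=tuple(np.round(e[0]).astype(int))
    print(n,"base disc",np.round(e,1) if 0 else e,world(n,e[0],.041),"z",np.median(C[u2[1]-3:u2[1]+4,u2[0]-3:u2[0]+4,2]),"dot",world(n,dot(n,p,u2,3),.048))
    h=cv2.cvtColor(p,cv2.COLOR_RGB2HSV);m=((h[...,2]>115)*255).astype(np.uint8);w=np.zeros_like(m);cv2.circle(w,u,24,255,-1);m=cv2.morphologyEx(m&w,cv2.MORPH_OPEN,np.ones((3,3)))
    c=max(cv2.findContours(m,0,1)[0],key=cv2.contourArea);f=cv2.fitEllipse(cv2.convexHull(c));print("  plate",f,world(n,f[0],.034))
E
```

```text
t 13.2 pos [ 0.6439 -0.2573  0.1151] psi -24.98 tilt [ 0.0019 -0.0012 -1.    ] F [-0.   0.2  0.1] w 0.0855 q [ 0.14  0.75  0.38  1.47 -0.31  0.99  0.16]
  delta tool [-0.0012 -0.0012  0.0921] turn z None
top [357 189] (np.float64(353.69052605909906), np.float64(189.61823016950297)) [ 0.63932298 -0.24778585  0.032     ]
side [336 271] (np.float64(335.9221972559339), np.float64(274.0588109549417)) [ 0.63882426 -0.2717769   0.032     ]
top base disc ((223.32684326171875, 216.410888671875), (18.46364402770996, 19.146467208862305), 102.04955291748047) [0.5506358  0.18923449 0.041     ] z 0.048483651315976935 dot [0.54614662 0.18527955 0.048     ]
  plate ((220.6199493408203, 213.3019256591797), (26.660022735595703, 34.05741882324219), 41.84226608276367) [0.5616486 0.1993842 0.034    ]
side base disc ((276.9678649902344, 187.75588989257812), (13.148101806640625, 18.71739387512207), 85.52639770507812) [0.54877842 0.18933706 0.041     ] z 0.04819120253307305 dot [0.54328496 0.15710054 0.048     ]
  plate ((281.7427062988281, 187.13392639160156), (12.876995086669922, 27.908588409423828), 104.04325103759766) [0.56692116 0.20296077 0.034     ]
```

{"method": "servo_tool", "body": {"steps": [[0,0,0,-0.001,-0.001,0.03,-1],[0,0,0,0,0,0.03,-1],[0,0,0,0,0,0.02,-1],[0,0,0,0,0,0.01,-1],[0,0,0,0,0,0.002,-1],[0,0,0,0,0,0,-1],[0,0,0,0,0,0,-1],[0,0,0,0,0,0,-0.3],[0,0,0,0,0,0,0],[0,0,0,0,0,0,0.2],[0,0,0,0,0,0,1],[0,0,0,0,0,0,1],[0,0,0,0,0,0,1],[0,0,0,0,0,0,1],[0,0,0,0,0,0,1],[0,0,0,0,0,0,1]]}}

```text
clock: 14.9
tool_pos: [0.6421, -0.2576, 0.0218]
orientation: [0.0, 0.843, 0.537, 0.0]
force: [-0.8, 0.8, 6.2]
gripper_width: 0.028
finger_force: 59.6
```

```bash
python3 plan.py .550 .189 .2
```

```text
t 14.9 pos [ 0.6421 -0.2576  0.0218] psi -25.0 tilt [ 8.e-04 -3.e-04 -1.e+00] F [-0.8  0.8  6.2] w 0.028 q [ 0.16  0.84  0.34  1.54 -0.35  0.81  0.2 ]
  delta tool [ 0.3659 -0.272  -0.1784] turn z None
```

{"method": "servo_tool", "body": {"steps": [[0,0,0,0,0,-0.02,1],[0,0,0,0,0,-0.045,1],[0,0,0,0,0,-0.045,1],[0,0,0,0,0,-0.045,1],[0,0,0,0.028,-0.021,0,1],[0,0,0,0.028,-0.021,0,1],[0,0,0,0.028,-0.021,0,1],[0,0,0,0.028,-0.021,0,1],[0,0,0,0.028,-0.021,0,1],[0,0,0,0.028,-0.021,0,1],[0,0,0,0.028,-0.021,0,1],[0,0,0,0.028,-0.021,0,1],[0,0,0,0.028,-0.021,0,1],[0,0,0,0.028,-0.021,0,1],[0,0,0,0.028,-0.021,0,1],[0,0,0,0.028,-0.021,0,1],[0,0,0,0.028,-0.021,0,1],[0,0,0,0,0,0.03,1],[0,0,0,0,0,0.02,1],[0,0,0,0,0,0,1]]}}

```text
clock: 16.9
tool_pos: [0.5454, 0.1877, 0.123]
orientation: [-0.001, 0.843, 0.538, -0.003]
force: [-0.2, 1.5, -3.2]
gripper_width: 0.0279
finger_force: 60.0
```

{"method": "servo_tool", "body": {"steps": [[0,0,0,0,0,0.03,1],[0,0,0,0,0,0,1],[0,0,0,0,0,0,1],[0,0,0,0,0,0,1]]}}

```text
clock: 17.3
tool_pos: [0.5489, 0.1877, 0.0977]
orientation: [0.0, 0.844, 0.537, 0.001]
force: [0.1, 0.1, -2.7]
gripper_width: 0.0278
finger_force: 59.9
```

```bash
python3 plan.py .5501 .1892 .0705
python3 - <<'E'
from meas import *
out=[]
for n,u in(("top",(224,217)),("side",(277,190))):
    p,d=grab(n);x,y=u;x-=30;y-=40;out.append(cv2.resize(p[y:y+67,x:x+60,::-1],(360,400),interpolation=cv2.INTER_CUBIC));print(n,x,y)
cv2.imwrite("pics/g3.png",np.hstack(out))
E
```

```text
t 17.3 pos [0.5489 0.1877 0.0977] psi -25.03 tilt [ 1.6e-03  5.0e-04 -1.0e+00] F [ 0.1  0.1 -2.7] w 0.0278 q [-0.62  0.62  0.39  1.81 -0.32  0.77 -0.5 ]
  delta tool [0.0019 0.0004 0.0272] turn z None
top 194 177
side 247 150
```

View pics/g3.png

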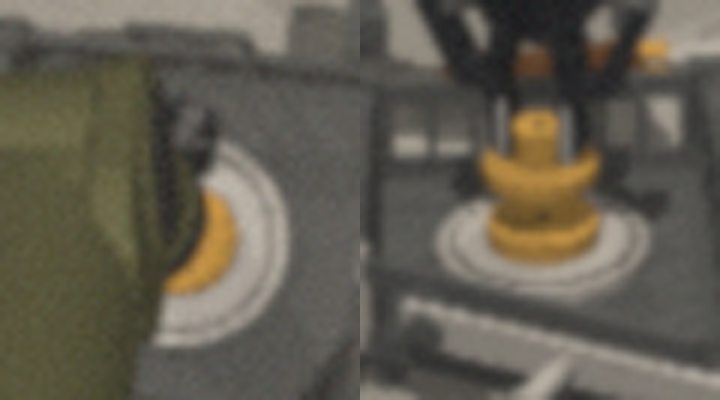

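Run:
```python
from h import *
th=np.linspace(0,6.283,200)
def ext(c,z,n="side",x0=247,y0=150,off=360):
    q=np.array([proj(n,(c[0]+.032*np.cos(t),c[1]+.032*np.sin(t),z)) for t in th]);s=6
    return ((q[:,0].min()-x0)*s+off).round(1),((q[:,0].max()-x0)*s+off).round(1),((q[:,1].max()-y0)*s).round(1)
print("base pred",ext((.5501,.1892),.034));print("held pred at TCP",ext((.5489,.1877),.0977-.0218))
print("per mm x",ext((.5511,.1892),.034),"per mm y",ext((.5501,.1902),.034))
```

```text
base pred (np.float64(485.7), np.float64(599.3), np.float64(265.9))
held pred at TCP (np.float64(481.2), np.float64(596.5), np.float64(201.1))
per mm x (np.float64(487.4), np.float64(601.0), np.float64(265.8)) per mm y (np.float64(485.5), np.float64(599.0), np.float64(265.1))
```

Run:
```python
from meas import *
from scipy.optimize import least_squares
for n,u in(("top",(228,217)),("side",(277,183))):
    p,d=grab(n);C=cloud(n,d)
    b=cv2.resize(p,None,fx=4,fy=4,interpolation=cv2.INTER_CUBIC);h=cv2.cvtColor(b,cv2.COLOR_RGB2HSV)
    m=cv2.inRange(h,(14,90,60),(34,255,255));w=np.zeros_like(m);cv2.circle(w,(u[0]*4,u[1]*4),80,255,-1);m&=w
    if n=="top":
        c=max(cv2.findContours(m,0,1)[0],key=cv2.contourArea)[:,0]
        # outer arc: rightmost pixel in each row
        pts=[]
        for r in np.unique(c[:,1]): pts.append((c[c[:,1]==r,0].max(),r))
        pts=np.array(pts);pts=pts[4:-4];W=np.array([world(n,((a+.5)/4-.5,(r+.5)/4-.5),.0977-.0218+.01)[:2] for a,r in pts])
        f=least_squares(lambda q:np.hypot(*(W-q).T)-.032,[.55,.188]);print("top fit",f.x,f.fun.std(),len(W))
        cv2.imwrite("pics/dbg.png",m[720:1000,760:1060])
    else:
        for r in range(172*4,192*4,6):
            xs=np.flatnonzero(m[r]);print(r/4,xs.min()/4 if len(xs) else None,xs.max()/4 if len(xs) else None,(xs.min()+xs.max())/8 if len(xs) else None)
print(proj("side",(.5501,.1892,.041)),proj("side",(.5501,.1892,.081)))
```

```text
top fit [0.54742294 0.18397987] 0.0003699032545889718 60
172.0 272.0 280.0 276.0
173.5 272.25 279.75 276.0
175.0 267.75 286.0 276.875
176.5 266.75 287.0 276.875
178.0 266.5 287.0 276.75
179.5 267.0 286.5 276.75
181.0 267.5 285.75 276.625
182.5 269.5 284.0 276.75
184.0 270.0 285.0 277.5
185.5 268.75 286.5 277.625
187.0 268.25 286.75 277.5
188.5 268.25 286.25 277.25
190.0 268.5 286.0 277.25
191.5 269.25 285.0 277.125
[277.36160697 187.74081267] [277.06788563 177.26448973]
```

Top and side fits both put the held disc short of the base disc along tool +x by ~3–4 mm. Correcting that, lowering to ~6 mm above, and rechecking.

{"method": "servo_tool", "body": {"steps": [[0,0,0,0.0035,0,0.01,1],[0,0,0,0,0,0.01,1],[0,0,0,0,0,0,1],[0,0,0,0,0,0,1],[0,0,0,0,0,0,1]]}}

```text
clock: 18.0
tool_pos: [0.5497, 0.1908, 0.0762]
orientation: [0.0, 0.843, 0.537, -0.0]
force: [-1.1, 0.1, -3.2]
gripper_width: 0.0279
finger_force: 59.9
```

```bash
python3 plan.py .5501 .1892 .0705
cat > chk.py <<'E'
from meas import *
from scipy.optimize import least_squares
import sys
tz=arm.observe()["tool_pos"][2]-.0218 if len(sys.argv)<2 else float(sys.argv[1])
out=[]
for n,u in(("top",(226,217)),("side",(277,184))):
    p,d=grab(n);x,y=u[0]-15,u[1]-18
    out.append(cv2.resize(p[y:y+36,x:x+30,::-1],(400,480),interpolation=cv2.INTER_CUBIC));print(n,x,y)
    b=cv2.resize(p,None,fx=4,fy=4,interpolation=cv2.INTER_CUBIC);h=cv2.cvtColor(b,cv2.COLOR_RGB2HSV)
    m=cv2.inRange(h,(14,90,60),(34,255,255));w=np.zeros_like(m);cv2.circle(w,(u[0]*4,u[1]*4),80,255,-1);m&=w
    if n=="top":
        c=max(cv2.findContours(m,0,1)[0],key=cv2.contourArea)[:,0]
        pts=np.array([(c[c[:,1]==r,0].max(),r) for r in np.unique(c[:,1])])[4:-4]
        W=np.array([world(n,((a+.5)/4-.5,(r+.5)/4-.5),tz)[:2] for a,r in pts])
        f=least_squares(lambda q:np.hypot(*(W-q).T)-.032,[.55,.188]);print("top fit",f.x,f.fun.std(),len(W))
    else:
        for r in range(170*4,193*4,4):
            xs=np.flatnonzero(m[r])
            if len(xs): print(r/4,xs.min()/4,xs.max()/4,(xs.min()+xs.max())/8,"w",np.ptp(xs)/4)
cv2.imwrite("pics/g%s.png"%int(arm.observe()["clock"]*100),np.hstack(out))
E
python3 chk.py; ls pics
```

```text
t 18.0 pos [0.5497 0.1908 0.0762] psi -25.01 tilt [-1.e-04 -2.e-04 -1.e+00] F [-1.1  0.1 -3.2] w 0.0279 q [-0.61  0.65  0.37  1.82 -0.34  0.73 -0.49]
  delta tool [-0.0013  0.0011  0.0057] turn z None
top 211 199
top fit [0.54964918 0.18774099] 0.00036728038355744654 60
side 262 166
174.0 273.0 279.75 276.375 w 6.75
175.0 272.5 280.25 276.375 w 7.75
176.0 272.25 280.25 276.25 w 8.0
177.0 272.25 280.25 276.25 w 8.0
178.0 272.5 280.0 276.25 w 7.5
179.0 272.5 280.0 276.25 w 7.5
180.0 268.0 287.0 277.5 w 19.0
181.0 267.25 287.5 277.375 w 20.25
182.0 267.0 287.5 277.25 w 20.5
183.0 267.25 287.25 277.25 w 20.0
184.0 267.75 286.75 277.25 w 19.0
185.0 268.5 286.25 277.375 w 17.75
186.0 268.5 286.5 277.5 w 18.0
187.0 268.5 286.5 277.5 w 18.0
188.0 268.25 286.5 277.375 w 18.25
189.0 268.5 286.25 277.375 w 17.75
190.0 268.5 286.0 277.25 w 17.5
191.0 269.0 285.5 277.25 w 16.5
192.0 269.75 284.5 277.125 w 14.75
dbg.png
g1.png
g1810.png
g2.png
g3.png
m.png
side0.png
tall.png
top0.png
```

{"method": "servo_tool", "body": {"steps": [[0,0,0,0.001,0,0.003,1],[0,0,0,0,0,0.001,1],[0,0,0,0,0,0.001,1],[0,0,0,0,0,0,1],[0,0,0,0,0,0,1]]}}

```text
clock: 18.6
tool_pos: [0.55, 0.1919, 0.0713]
orientation: [0.0, 0.843, 0.537, -0.0]
force: [0.1, 0.7, -4.0]
gripper_width: 0.0281
finger_force: 59.9
```

```bash
python3 plan.py .5501 .1892 .070
```

```text
t 18.6 pos [0.55   0.1919 0.0713] psi -25.0 tilt [-1.e-04 -1.e-04 -1.e+00] F [ 0.1  0.7 -4. ] w 0.0281 q [-0.61  0.66  0.37  1.83 -0.34  0.72 -0.49]
  delta tool [-0.0024  0.0012  0.0013] turn z None
```

{"method": "servo_tool", "body": {"steps": [[0,0,0,0,0,0.0008,1],[0,0,0,0,0,0.0006,1],[0,0,0,0,0,0.0003,1],[0,0,0,0,0,0,1],[0,0,0,0,0,0,1]]}}

```text
clock: 19.1
tool_pos: [0.55, 0.1919, 0.0698]
orientation: [-0.0, 0.843, 0.537, 0.0]
force: [-1.1, -0.8, 0.6]
gripper_width: 0.0279
finger_force: 60.5
```

```bash
python3 plan.py .5501 .1892 .070
```

```text
t 19.1 pos [0.55   0.1919 0.0698] psi -25.0 tilt [ 2.e-04  1.e-04 -1.e+00] F [-1.1 -0.8  0.6] w 0.0279 q [-0.61  0.66  0.37  1.83 -0.34  0.72 -0.49]
  delta tool [-0.0024  0.0012 -0.0002] turn z None
```

Seated (the weight is off the wrist). Releasing, rising, and moving aside towards the gate to check the stack.

{"method": "servo_tool", "body": {"steps": [[0,0,0,0,0,0,0.5],[0,0,0,0,0,0,0.3],[0,0,0,0,0,0,0],[0,0,0,0,0,0,0],[0,0,0,0,0,0,0],[0,0,0,0,0,-0.01,0],[0,0,0,0,0,-0.03,0],[0,0,0,0,0,-0.045,0],[0,0,0,0,0,-0.045,0],[0,0,0,-0.04,0.015,0,0],[0,0,0,-0.04,0.015,0,0],[0,0,0,-0.04,0.015,0,0],[0,0,0,-0.04,0.015,0,0],[0,0,0,-0.04,0.015,0,0],[0,0,0,0,0,0,0],[0,0,0,0,0,0,0]]}}

```text
clock: 20.7
tool_pos: [0.5335, -0.0223, 0.2004]
orientation: [0.0, 0.844, 0.536, 0.0]
force: [0.1, 0.6, 0.6]
gripper_width: 0.0431
finger_force: 0.0
```

```bash
python3 plan.py .5251 -.0053 .12 -35.6
python3 - <<'E'
from meas import *
out=[]
for n,u in(("top",(224,217)),("side",(277,184))):
    p,d=grab(n);x,y=u[0]-25,u[1]-30
    out.append(cv2.resize(p[y:y+60,x:x+50,::-1],(400,480),interpolation=cv2.INTER_CUBIC))
    b=cv2.resize(p,None,fx=4,fy=4,interpolation=cv2.INTER_CUBIC);h=cv2.cvtColor(b,cv2.COLOR_RGB2HSV)
    m=cv2.inRange(h,(14,90,60),(34,255,255));w=np.zeros_like(m);cv2.circle(w,(u[0]*4,u[1]*4),80,255,-1);m&=w
    if n=="top":
        c=max(cv2.findContours(m,0,1)[0],key=cv2.contourArea);e=cv2.fitEllipse(cv2.convexHull(c));e0=(np.array(e[0])+.5)/4-.5
        print("stack ellipse",e0,np.array(e[1])/4,world(n,e0,.053),world(n,e0,.046))
    else:
        for r in range(170*4,196*4,4):
            xs=np.flatnonzero(m[r])
            if len(xs): print(r/4,xs.min()/4,xs.max()/4,(xs.min()+xs.max())/8)
cv2.imwrite("pics/stack.png",np.hstack(out))
E
```

```text
t 20.7 pos [ 0.5335 -0.0223  0.2004] psi -25.17 tilt [ 1.e-03  2.e-04 -1.e+00] F [0.1 0.6 0.6] w 0.0431 q [-0.32  0.44  0.47  1.81 -0.24  0.95 -0.19]
  delta tool [ 0.0118 -0.0149  0.0804] turn z 10.43
  delta in turned tool [ 0.009  -0.0167  0.0804]
stack ellipse [222.75234985 216.16680908] [18.92147446 20.43367386] [0.55059048 0.18947135 0.053     ] [0.55109931 0.19045798 0.046     ]
176.0 273.75 280.25 277.0
177.0 273.25 281.25 277.25
178.0 272.75 281.75 277.25
179.0 272.25 282.25 277.25
180.0 270.25 284.5 277.375
181.0 269.0 285.5 277.25
182.0 268.25 286.5 277.375
183.0 268.0 286.75 277.375
184.0 268.0 286.75 277.375
185.0 268.25 286.5 277.375
186.0 268.25 286.25 277.25
187.0 268.25 286.5 277.375
188.0 268.25 286.5 277.375
189.0 268.25 286.5 277.375
190.0 268.5 286.25 277.375
191.0 268.75 286.0 277.375
192.0 269.75 285.0 277.375
193.0 271.25 283.25 277.25
194.0 275.25 280.25 277.75
```

View pics/stack.png

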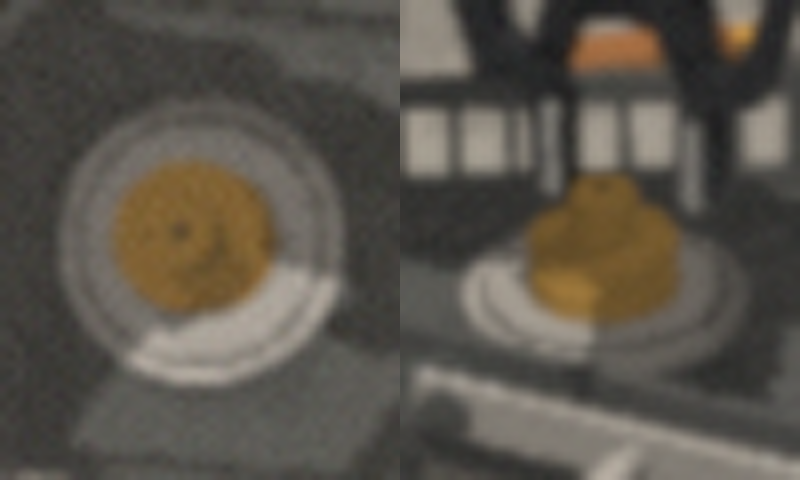

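The stack is neat: in the side view both discs share the centre column ~277.3, and in the top view it is centred on the plate within ~1 mm. Now the latch pin.

{"method": "servo_tool", "body": {"steps": [[0,0,5.2,0,0,0,0],[0,0,5.2,0,0,0,0],[0,0,0,0.009,-0.0167,0.03,0],[0,0,0,0,0,0.04,0],[0,0,0,0,0,0.03,0],[0,0,0,0,0,0,0],[0,0,0,0,0,0,0],[0,0,0,0,0,0,0]]}}

```text
clock: 21.6
tool_pos: [0.5262, -0.0037, 0.1011]
orientation: [0.001, 0.888, 0.459, 0.001]
force: [-0.2, -0.2, 1.2]
gripper_width: 0.0428
finger_force: 0.0
```

```bash
python3 plan.py .5251 -.0053 .053 -35.6
python3 - <<'E'
from h import *
p,d=grab("side");u=proj("side",(.525,-.005,.06)).astype(int);x,y=u[0]-40,u[1]-40;print(u,x,y)
cv2.imwrite("pics/pin.png",cv2.resize(p[y:y+60,x:x+80,::-1],(800,600),interpolation=cv2.INTER_CUBIC))
E
```

```text
t 21.6 pos [ 0.5262 -0.0037  0.1011] psi -35.36 tilt [ 2.4e-03  1.0e-04 -1.0e+00] F [-0.2 -0.2  1.2] w 0.0428 q [-0.33  0.56  0.44  1.95 -0.36  0.71 -0.29]
  delta tool [-0.002  -0.0001  0.0481] turn z 0.24
  delta in turned tool [-0.0019 -0.      0.0481]
[277 214] 237 174
```

View pics/pin.png

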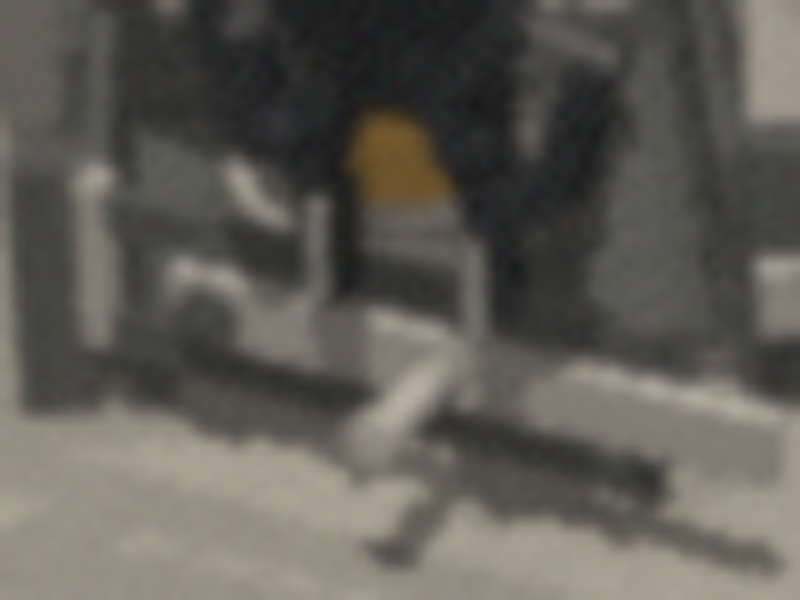

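The fingertips (crop ~(335,300) and (475,340)) straddle the pin (~(410,395)). Descending and gripping.

{"method": "servo_tool", "body": {"steps": [[0,0,0,-0.002,0,0.02,0],[0,0,0,0,0,0.018,0],[0,0,0,0,0,0.01,0],[0,0,0,0,0,0,0],[0,0,0,0,0,0,0],[0,0,0,0,0,0,0.4],[0,0,0,0,0,0,0.6],[0,0,0,0,0,0,1],[0,0,0,0,0,0,1],[0,0,0,0,0,0,1]]}}

```text
clock: 22.65
tool_pos: [0.5239, -0.0049, 0.0524]
orientation: [-0.001, 0.888, 0.459, 0.0]
force: [-2.1, 1.9, 6.1]
gripper_width: 0.012
finger_force: 58.4
```

```bash
python3 plan.py .5251 -.0053 .053 -35.6
```

```text
t 22.65 pos [ 0.5239 -0.0049  0.0524] psi -35.37 tilt [ 3.0e-04  1.3e-03 -1.0e+00] F [-2.1  1.9  6.1] w 0.012 q [-0.29  0.62  0.39  2.   -0.41  0.6  -0.24]
  delta tool [ 0.0003  0.0012 -0.0006] turn z 0.23
  delta in turned tool [ 0.0003  0.0012 -0.0006]
```

{"method": "servo_tool", "body": {"steps": [[0,0,0,0,0,-0.006,1],[0,0,0,0,-0.001,-0.006,1],[0,0,0,0,-0.001,-0.006,1],[0,0,0,0,0,0,1],[0,0,-2.45,0.0055,0.0015,0,1],[0,0,-2.45,0.0055,0.0015,0,1],[0,0,-2.45,0.0055,0.0015,0,1],[0,0,-2.45,0.0055,0.0015,0,1],[0,0,0,0,0,0,1]]}}

```text
clock: 23.55
tool_pos: [0.5396, 0.0119, 0.0694]
orientation: [-0.0, 0.845, 0.534, 0.0]
force: [-0.2, 1.7, -7.1]
gripper_width: 0.012
finger_force: 58.6
```

```bash
cat > gate.py <<'E'
from plan import *
s=arm.observe();h=np.array([.4398,.0989]);p=s["tool_pos"][:2]-h
a=np.degrees(np.arctan2(p[1],p[0]));print("radius",np.hypot(*p),"gate angle open deg (rel -6.2)",-6.2-(a+np.degrees(np.arctan2(.035,.128))))
e=np.radians(-6.2);u=np.array([np.cos(e),np.sin(e)]);n=np.array([np.sin(e),-np.cos(e)])
t=h+.130*u+.035*n;plan(t[0],t[1],.0524,-6.2)
E
python3 gate.py
```

```text
radius 0.1323499222152899 gate angle open deg (rel -6.2) 19.5781169597974
t 23.55 pos [0.5396 0.0119 0.0694] psi -25.39 tilt [ 2.e-04  4.e-04 -1.e+00] F [-0.2  1.7 -7.1] w 0.012 q [-0.3   0.61  0.36  1.94 -0.34  0.65 -0.17]
  delta tool [0.0454 0.0069 0.017 ] turn z -19.19
  delta in turned tool [0.0407 0.0214 0.017 ]
```

{"method": "servo_tool", "body": {"steps": [[0,0,-2.45,0.0055,0.0015,0,1],[0,0,-2.45,0.0055,0.0015,0,1],[0,0,-2.45,0.0055,0.0015,0,1],[0,0,-2.45,0.0055,0.0015,0,1],[0,0,-2.45,0.0055,0.0015,0,1],[0,0,-2.45,0.0055,0.0015,0,1],[0,0,-1.5,0.0034,0.0009,0,1],[0,0,0,0,0,0,1],[0,0,0,0,0,0,1]]}}

```text
clock: 24.45
tool_pos: [0.5599, 0.0423, 0.0696]
orientation: [-0.0, 0.763, 0.647, 0.0]
force: [-0.4, 2.6, -8.9]
gripper_width: 0.0119
finger_force: 58.5
```

```bash
python3 gate.py
```

```text
radius 0.13279134543414833 gate angle open deg (rel -6.2) 3.7387693012027325
t 24.45 pos [0.5599 0.0423 0.0696] psi -9.42 tilt [ 1.e-04  1.e-04 -1.e+00] F [-0.4  2.6 -8.9] w 0.0119 q [-0.3   0.62  0.29  1.88 -0.27  0.67 -0.02]
  delta tool [0.0085 0.004  0.0172] turn z -3.22
  delta in turned tool [0.0083 0.0045 0.0172]
```

{"method": "servo_tool", "body": {"steps": [[0,0,-0.9,0.002,0.0005,0,1],[0,0,-0.9,0.002,0.0005,0,1],[0,0,-0.9,0.002,0.0005,0,1],[0,0,0,0,0,0,1],[0,0,0,0,0,0,1]]}}

```text
clock: 24.95
tool_pos: [0.5625, 0.048, 0.0697]
orientation: [0.0, 0.747, 0.665, 0.0]
force: [-0.4, 1.3, -7.3]
gripper_width: 0.0117
finger_force: 58.6
```

```bash
python3 gate.py
```

```text
radius 0.13284491426573006 gate angle open deg (rel -6.2) 1.025053452117862
t 24.95 pos [0.5625 0.048  0.0697] psi -6.7 tilt [ 5.e-04  1.e-04 -1.e+00] F [-0.4  1.3 -7.3] w 0.0117 q [-0.31  0.62  0.28  1.88 -0.26  0.68  0.01]
  delta tool [0.0023 0.0025 0.0173] turn z -0.5
  delta in turned tool [0.0023 0.0025 0.0173]
```

{"method": "servo_tool", "body": {"steps": [[0,0,-0.5,0.0012,0,0,1],[0,0,0,0.001,0,0,1],[0,0,0,0,0,0,1],[0,0,0,0,0,0,1]]}}

```text
clock: 25.35
tool_pos: [0.5632, 0.0498, 0.0698]
orientation: [0.001, 0.744, 0.668, 0.0]
force: [2.5, -2.2, -7.1]
gripper_width: 0.0118
finger_force: 58.6
```

```bash
python3 gate.py
```

```text
radius 0.13281901546658573 gate angle open deg (rel -6.2) 0.20584501839689562
t 25.35 pos [0.5632 0.0498 0.0698] psi -6.2 tilt [ 1.4e-03 -4.0e-04 -1.0e+00] F [ 2.5 -2.2 -7.1] w 0.0118 q [-0.31  0.62  0.28  1.87 -0.26  0.68  0.01]
  delta tool [0.0005 0.002  0.0174] turn z 0.0
  delta in turned tool [0.0005 0.002  0.0174]
```

{"method": "servo_tool", "body": {"steps": [[0,0,0,0.0015,0,0,1],[0,0,0,0,0,0,1],[0,0,0,0,0,0,1]]}}

```text
clock: 25.65
tool_pos: [0.5633, 0.0502, 0.0699]
orientation: [0.001, 0.745, 0.668, -0.0]
force: [1.8, -5.3, -7.3]
gripper_width: 0.0121
finger_force: 58.6
```

```bash
python3 gate.py
```

```text
radius 0.132804434363938 gate angle open deg (rel -6.2) 0.03248098134723687
t 25.65 pos [0.5633 0.0502 0.0699] psi -6.25 tilt [ 0.0014 -0.0017 -1.    ] F [ 1.8 -5.3 -7.3] w 0.0121 q [-0.31  0.62  0.28  1.87 -0.26  0.68  0.01]
  delta tool [0.0001 0.0019 0.0175] turn z -0.05
  delta in turned tool [0.0001 0.0019 0.0175]
```

Hard stop reached (y force −5 N, position stopped). Lowering the bar into the notch.

{"method": "servo_tool", "body": {"steps": [[0,0,0,0,0.0008,0.005,1],[0,0,0,0,0.0006,0.005,1],[0,0,0,0,0.0004,0.004,1],[0,0,0,0,0.0002,0.0025,1],[0,0,0,0,0,0,1],[0,0,0,0,0,0,1]]}}

```text
clock: 26.25
tool_pos: [0.5648, 0.0501, 0.0537]
orientation: [0.0, 0.745, 0.667, -0.0]
force: [0.8, -5.1, 3.2]
gripper_width: 0.0119
finger_force: 60.6
```

```bash
python3 gate.py
```

```text
radius 0.13420623930792833 gate angle open deg (rel -6.2) -0.18197752984105353
t 26.25 pos [0.5648 0.0501 0.0537] psi -6.28 tilt [ 4.e-04 -9.e-04 -1.e+00] F [ 0.8 -5.1  3.2] w 0.0119 q [-0.3   0.65  0.27  1.88 -0.27  0.64  0.02]
  delta tool [-0.      0.0004  0.0013] turn z -0.08
  delta in turned tool [-0.      0.0004  0.0013]
```

{"method": "servo_tool", "body": {"steps": [[0,0,0,0,0,0.0012,1],[0,0,0,0,0,0,1],[0,0,0,0,0,0,1],[0,0,0,0,0,0,0.7],[0,0,0,0,0,0,0.4],[0,0,0,0,0,0,0.2],[0,0,0,0,0,0,0.2],[0,0,0,0,0,0,0.2],[0,0,0,0,0,0,0.2]]}}

```text
clock: 27.15
tool_pos: [0.5646, 0.0517, 0.0519]
orientation: [-0.0, 0.744, 0.668, 0.0]
force: [-0.1, 0.0, -0.7]
gripper_width: 0.0344
finger_force: 0.0
```

```bash
python3 gate.py
```

```text
radius 0.13345135196774574 gate angle open deg (rel -6.2) -0.7826330804670087
t 27.15 pos [0.5646 0.0517 0.0519] psi -6.17 tilt [-1.e-04  2.e-04 -1.e+00] F [-0.1  0.  -0.7] w 0.0344 q [-0.3   0.65  0.26  1.88 -0.27  0.64  0.02]
  delta tool [-0.0016  0.0008 -0.0005] turn z 0.03
  delta in turned tool [-0.0016  0.0008 -0.0005]
```

Released without force. Rising clear and moving off to −y/−x side to check.

{"method": "servo_tool", "body": {"steps": [[0,0,0,0,0,-0.01,0.2],[0,0,0,0,0,-0.03,0.2],[0,0,0,0,0,-0.045,0.2],[0,0,0,0,0,-0.045,0.2],[0,0,0,0,0,-0.045,0.2],[0,0,0,-0.04,-0.02,0,0.2],[0,0,0,-0.04,-0.02,0,0.2],[0,0,0,-0.04,-0.02,0,0.2],[0,0,0,-0.04,-0.02,0,0.2],[0,0,0,-0.04,0,0,0.2],[0,0,0,-0.04,0,0,0.2],[0,0,0,0,0,0,0.2],[0,0,0,0,0,0,0.2]]}}

```text
clock: 28.45
tool_pos: [0.4588, -0.1794, 0.2275]
orientation: [0.0, 0.745, 0.667, 0.0]
force: [-0.6, 0.4, -0.3]
gripper_width: 0.0345
finger_force: 0.0
```

Run:
```python
from h import *
s=arm.observe();print(s["tool_pos"],s["clock"])
out=[]
P=[]
for n,u in(("top",(240,217)),("side",(285,195))):
    p,d=grab(n);x,y=u[0]-50,u[1]-60
    out.append(cv2.resize(p[y:y+120,x:x+80 if 0 else x+80,::-1],(400,600),interpolation=cv2.INTER_CUBIC));P.append(cloud(n,d).reshape(-1,3))
cv2.imwrite("pics/fin.png",np.hstack(out))
P=np.concatenate(P);h=np.array([.4398,.0989]);e=np.radians(-6.2);u=np.array([np.cos(e),np.sin(e)]);n=np.array([np.sin(e),-np.cos(e)])
A=(P[:,:2]-h)@u;O=(P[:,:2]-h)@n
for a in range(40,245,20):
    m=(A>a/1e3)&(A<a/1e3+.02)&(O>.009)&(O<.022)&(P[:,2]>.03)&(P[:,2]<.1);q=P[m]
    print(a,"bar top z",np.percentile(q[:,2],[50,90]).round(4) if len(q)>3 else None,"out",O[m].mean().round(4) if len(q) else None)
m=(A>.205)&(A<.24)&(O>.02)&(O<.045)&(P[:,2]>.04)&(P[:,2]<.1);print("nose",P[m].mean(0),np.percentile(P[m][:,2],90))
```

```text
[ 0.45884102 -0.1793816   0.2274704 ] 28.45
40 bar top z [0.0673 0.0735] out 0.0163
60 bar top z [0.0636 0.0738] out 0.013
80 bar top z [0.0654 0.0731] out 0.0128
100 bar top z [0.0667 0.0733] out 0.0134
120 bar top z [0.0668 0.0732] out 0.015
140 bar top z [0.0669 0.0724] out 0.0135
160 bar top z [0.0646 0.0725] out 0.013
180 bar top z [0.0616 0.0723] out 0.0135
200 bar top z [0.0639 0.074 ] out 0.0139
220 bar top z [0.0663 0.0735] out 0.014
240 bar top z None out None
nose [0.65776859 0.04942336 0.0551617 ] 0.063255544946147
```

View pics/fin.png

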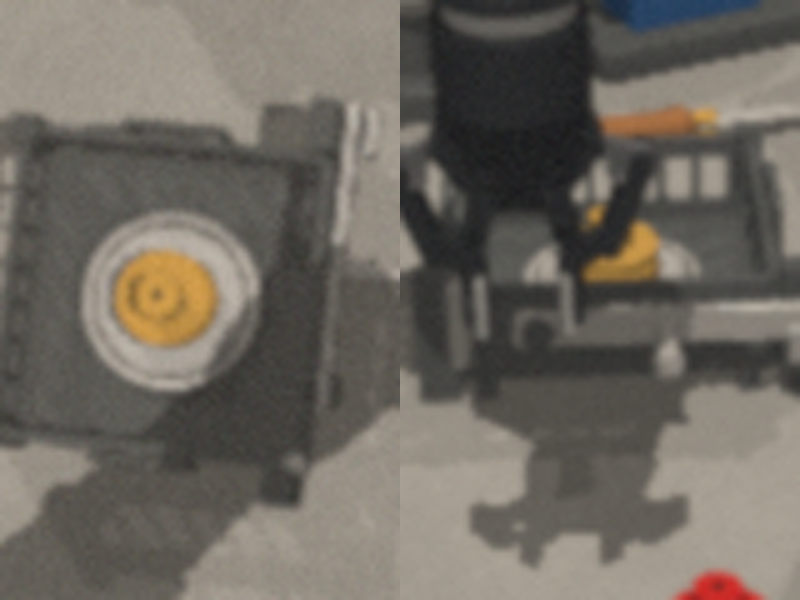

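The gate is shut. The bar is level (top ~73 mm all along its length) and lies between post and nose, and the stack sits centred on the plate at top-crop (163,298). Handing in.

```bash
python3 -c "
from cell import arm
print(arm.hand_in())"
```

```text
the job is handed in; nothing more can be done
None
```

I placed the plain disc on the plate, stacked the stub disc on it within about 1–2 mm of centre, swung the gate shut and dropped the latch level into its notch, then handed the job in at about 28.6 s; no verdict came back.

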